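# Counter-hold the hidden bolt head of a shaker's jar clamp

### The arm

A 7-joint arm with a two-finger parallel gripper is mounted at the origin on the work surface. World frame = base frame: x ahead of the robot, y to its left, z up, the work surface at z = 0. Lengths are in m, angles in rad, forces in N, time in s.
With the tool pointing down it reaches from about 0.4 to 0.875 m from the base axis. Payload 6.5 kg.
Tool frame: the origin (TCP) lies at the very end of the fingers, on their centre line; the grasp point (between the pads) lies 19 mm behind it; z points along the fingers, y is the line along which they close (so a half turn about z gives the same grasp; the last joint's range is limited). The gripper opens to 85 mm and grips with 20 to 120 N. Pads are 22 mm wide; open, the fingers measure 114 mm over their backs; the gripper's body (76 mm by 85 mm) begins 54 mm behind the grasp point. The pads swing forward as they close: fully open they stand 13 mm farther back than shut.
Start: joints at [-1.401, 0.536, -0.004, 1.538, 0.003, 1.067, -0.071], TCP at [0.152, 0.632, 0.21] pointing down, gripper open.
Joint ranges: [-2.7, 2.7], [-0.37, 2.16], [-1.27, 1.26], [0.24, 2.4], [-1.31, 4.45], [0.19, 1.91], [-2.76, 2.76]. Speed limits (rad/s): [2.39, 2.39, 3.14, 3.14, 3.14, 3.14, 3.14].

### API

Orientations are given as [roll, pitch, yaw] about the fixed x, y, z axes, in that order (R = Rz(yaw) Ry(pitch) Rx(roll)).
In Python, from bench import r, vision gives the robot as it stands.
- The arm moves only by the tool drive_tool, never from a script. Its argument "motion" is a list of rows, each a list of 7 numbers: the shift along the tool's x, y, z in mm, then the turn, a rotation vector about the tool's x, y, z in rad, then the gripper's target within -1 to 1 (shut at 1, half-way at 0, fully open at -1). A call has 1 to 5 rows; each row is the pose to reach, as a shift and turn from the pose commanded when the call began, along the tool's axes at that moment; what a row does not reach only later rows make up. A row lasts 1/10 s, in which the tool goes at most 50 mm and 8.59 degrees, less where a joint would pass 70% of its speed; a pose out of reach is approached as far as the arm can. A call with a gripper value outside its range is refused whole. The fingers move at their own pace and stop on an object; the grip force is fixed at half the most. Time passes only in rows, so rows that repeat a pose let the fingers close. It gives the time, the measured TCP pose, the force, the opening and the grip force at its end, in the units of the state.
- r.sense(): the state, without advancing time (a new reading comes with each control period).
- vision.camera(name): name is "scene" or "side" or "wrist"; returns a dict with "color" (384x512x3 uint8, red, green, blue), "fx", "fy", "cx", "cy" (pixels), "world_to_cam" (4x4, takes a point from world to camera coordinates). Camera axes: x right, y down, z forward; pixel columns grow to the right and rows downward; lengths in m; the calibration is good to about 2 mm. The wrist camera is an equidistant fisheye: a pixel r from the principal point sees the ray r / f radians off the axis. A picture is of the moment at which its call begins. There is no depth.
- r.finish_job(): hands the job in; it is judged then, once.
Trained networks look in a picture, given as the dict that the camera call returned (one of the last four; its "shot" number tells which), for a name from the list of things; names that differ only in an ending like _2 or _b are one class to them, and where a whole thing is asked for, a point or a joint stands for the part that bears it (a point fixed in the world has none). Each returns a list of dicts, best first, with "conf" (0 to 1); they miss things now and then, are a little off and sometimes report something else, mostly with a low value. They report only what shows in the picture. A call takes as long as a camera call. They do not tell look-alikes from the thing itself.
- vision.outline_of(picture, query): "mask" (384x512 bool, what is visible of it) and "bbox" ([left, top, right, bottom] in pixels, round what is visible of it).
- vision.place_of(picture, query): "pixel" ([column, row] in pixels: a listed point, or the origin of a listed thing).
The state is a dict: "clock": time; "qpos": joint angles; "qvel": joint speeds; "joint_torque": joint torques, N m; "tcp_pos": TCP position; "tcp_rot": TCP orientation; "force": force on the tool from outside, world axes, zero at the start; "ft_torque": the same for the moment, N m; "grip_width": finger opening in m; "gripper_force": force on a finger pad.
Only numpy, scipy, OpenCV 4.12 (cv2) and the standard library are available. Lean on these libraries where they do the work, as an engineer would, in place of code of your own. Each camera call takes 0.05 s, during which the arm holds its last target. There are 200 camera calls.

### The job

The honey shaker is only pausing between timed runs, so first press its red stop key fully and let it come up, then press the yellow lock key fully and let it come up; do not press the green start key. Then reach down into the narrow gap behind the blue jar-clamp bracket, grip the hidden hex bolt head firmly across its upright flats without turning the bolt from where it stands, and finish still holding it fast so that a colleague can tighten the nut at the front. Leave the two honey jars, the spanner and the slide box where they are.

Things in the scene. Friction and masses are not known exactly. Their poses are not given: they have to be found in the camera images.
- shaker: fixed white orbital shaker. Origin: on the bench under its centre; x from the key panel (x -123 to -46 mm) to the rear, z up. Aluminium platform x -45 to +150, y +-135, top at z 105 mm. Behind the bracket a guard rail of two 10 mm round bars along y, x 105 to 115, its top at z 161 mm; low front rail at x -30, its top at z 127 mm
- bracket: blue upright 4 mm thick, 110 wide, 76 high, fixed on the platform; clamp bar and brass nut in front. Origin: on the platform, in the rear face, below the bolt axis; x to the rear, y along it. Bolt axis: along x, z 55 mm. Behind: washer (26 mm across) to x 2.5, bush (15 mm across) to x 15, bolt head x 15 to 25; the gap is 40 mm, from x 0 to the guard rail, open above and along y
- bolt: hidden steel hex bolt head, 19 mm across flats, 10 mm thick. Origin: its centre, midway in the gap; x along the bolt axis to the rear, +y and -y square to two opposite flats, +z to the corner with the red witness stripe, at the start within 0.25 rad of straight up. Loose: it turns easily about x (0.025 N m) when knocked or scraped past, but cannot shift
- bolt_mark (a point): the end of the red witness stripe on the bolt head's upper corner, 11 mm from the bolt axis; it moves only if the bolt turns
- stop_key (a joint): travel of the red stop key, the middle one: spring key, radius 12 mm, in a black housing on the front panel, which slopes 0.2 rad down towards the front; 0 = up, 0.006 m = fully down, which takes 5 N; springs back when let go; the three keys stand 50 mm apart in a row
- stop_key_top (a point): centre of the top face of the red stop key
- lock_key (a joint): travel of the yellow lock key, on the shaker's -y side of the stop key: same kind and values as the stop key
- lock_key_top (a point): centre of the top face of the yellow lock key
- start_key (a joint): travel of the green start key, on the shaker's +y side of the stop key; must not be pressed: same kind and values as the stop key
- start_key_top (a point): centre of the top face of the green start key
- jar_left: small amber honey jar with brass-coloured lid, 48 mm across, 62 mm high, loose on the platform in front of the clamp bar on its +y side; origin: centre of its underside
- jar_right: the like jar on the -y side; origin: centre of its underside
- spanner: loose steel spanner 170 mm long lying on the bench on the shaker's -y side; origin: its underside, x along its length
- slide_box: loose blue plastic slide box, 90 x 60 x 30 mm, on the bench on the shaker's +y side; origin: centre of its underside
Mind the look-alikes: they are no part of the job. What is shaped like the jar_right but black or turquoise is not meant.

How it is judged:
On the way, in this order (a step that is already met when the one before it is completed fails the run):
1. the red stop key is pressed down at least 4 mm of its 6 (value of joint stop_key above 0.004 m), for 0.05 s.
2. the stop key is up again and the yellow lock key is pressed down at least 4 mm of its 6 (value of joint lock_key above 0.004 m and value of joint stop_key below 0.002 m), for 0.05 s.
3. the bolt head is held between the fingers, with both keys up (contact force between the fingers and bolt above 30 N and distance between the grasp point and bolt below 0.015 m and y of the grasp point in the frame of bracket between -0.007 and 0.007 m and distance of bolt_mark from where it was at the start of the episode below 0.002 m and angular speed of bolt below 0.1 rad/s and value of joint each of stop_key, lock_key below 0.002 m), for 0.5 s.
At the end, for the whole second after the job is handed in: fingers squeeze the head with over 30 N (both pads summed), grasp point within 15 mm of its centre and 7 mm sideways of the bolt axis; bolt at rest, witness mark within 2 mm (10 degrees) of its start; three keys up; jars upright and within 15 mm, spanner and box within 20 mm of their starts (all of step 3 and value of joint start_key below 0.002 m and distance of each of jar_left, jar_right from where it was at the start of the episode below 0.015 m and angle between each of jar_left, jar_right's own z axis and vertical below 0.15 rad and distance of each of spanner, slide_box from where it was at the start of the episode below 0.02 m); the arm keeps its last pose, push and grip.
It fails at once if the green start key is pressed (more than 2.5 mm) (value of joint start_key above 0.0025 m).
It fails at once if the stop and lock keys are down together (value of joint each of stop_key, lock_key above 0.0025 m).
It fails at once if the bolt is turned: its witness mark is more than 3 mm (about 16 degrees) from where it was (distance of bolt_mark from where it was at the start of the episode above 0.003 m).
It fails at once if a jar, the spanner or the slide box is knocked (moved more than 20 mm) (distance of any of jar_left, jar_right, spanner, slide_box from where it was at the start of the episode above 0.02 m).
It also fails if it takes over 42 s, if anything falls off the work surface, if the arm or the gripper's body presses on something with over 40 N, if the wrist force passes 120 N, or if a joint passes its speed limit or range.

## Working session

There is one attempt and no reset: what is moved stays moved. The work goes in short steps, Python scripts to look and compute and a tool call to move; the robot and the scene stay as the last step left them, time stands still between calls to the robot, and variables do not carry over. Pictures are saved under pics/ and viewed, at most 12 in all, crops included, and the job is handed in when it is done.

Besides the shell and the picture viewer there is one more tool, called after ">>>" as a command line: name --pt "numbers of a row" for each row, then --argument value for the rest. drive_tool: Moves the arm, as the interface text tells. Its arguments: {"type":"object","properties":{"motion":{"type":"array"}},"required":["motion"]}

```bash
ls; mkdir -p pics; cat > h.py <<'E'
import numpy as np, cv2
from bench import r, vision
def ray(p,px):
    W=np.array(p["world_to_cam"]);R=W[:3,:3];t=W[:3,3]
    d=np.array([(px[0]-p["cx"])/p["fx"],(px[1]-p["cy"])/p["fy"],1.])
    if p.get("fish"):
        a=np.hypot(d[0],d[1]); d=np.array([d[0]/a*np.sin(a),d[1]/a*np.sin(a),np.cos(a)])
    d=R.T@d; return -R.T@t,d/np.linalg.norm(d)
def tri(rays):
    A=np.zeros((3,3));b=np.zeros(3)
    for c,d in rays:
        M=np.eye(3)-np.outer(d,d);A+=M;b+=M@c
    x=np.linalg.solve(A,b); return x,[round(1e3*np.linalg.norm((np.eye(3)-np.outer(d,d))@(x-c)),1) for c,d in rays]
def cam(n):
    p=vision.camera(n); p["fish"]=(n=="wrist"); return p
def proj(p,X):
    c=(np.array(p["world_to_cam"])@np.append(X,1))[:3]
    if p["fish"]:
        a=np.arctan2(np.hypot(c[0],c[1]),c[2]);u=c[:2]/np.hypot(c[0],c[1])*a
    else: u=c[:2]/c[2]
    return np.array([u[0]*p["fx"]+p["cx"],u[1]*p["fy"]+p["cy"]])
def save(p,n,box=None,s=1):
    im=p["color"][...,::-1]
    if box: im=im[box[1]:box[3],box[0]:box[2]]
    cv2.imwrite("pics/"+n,cv2.resize(im,None,fx=s,fy=s,interpolation=cv2.INTER_CUBIC))
E
python3 - <<'E'
from h import *
ps={n:cam(n) for n in ["scene","side","wrist"]}
a=np.hstack([ps["scene"]["color"],ps["side"]["color"]])[...,::-1]
cv2.imwrite("pics/a.png",cv2.resize(a,(800,300),interpolation=cv2.INTER_AREA)); save(ps["scene"],"s.png",None,1.5)
save(ps["side"],"d.png",None,1.5)
save(ps["wrist"],"w.png",None,1.2)
for q in ["shaker","bracket","bolt","bolt_mark","stop_key_top","lock_key_top","start_key_top","jar_left","jar_right","spanner","slide_box"]:
    rs=[];o=[]
    for n in ps:
        l=vision.place_of(ps[n],q)
        o.append((n,[(np.round(k["pixel"]).tolist(),round(k["conf"],2)) for k in l[:3]]))
        if l and l[0]["conf"]>.4: rs.append(ray(ps[n],l[0]["pixel"]))
    print(q,o)
    if len(rs)>1: x,e=tri(rs);print("   ",x.round(4),e)
print({k:r.sense()[k] for k in ["clock","tcp_pos","tcp_rot","force","grip_width"]})
for n in ps: print(n,ps[n]["fx"],np.linalg.inv(ps[n]["world_to_cam"])[:3].round(3).tolist())
E
```

```text
pics
shaker [('scene', [([283.0, 168.0], 0.21)]), ('side', [([226.0, 219.0], 0.69)]), ('wrist', [([80.0, 372.0], 0.69)])]
    [ 0.5173  0.1258 -0.0006] [np.float64(0.3), np.float64(0.3)]
bracket [('scene', [([281.0, 186.0], 0.66)]), ('side', [([248.0, 180.0], 0.58), ([250.0, 156.0], 0.58)]), ('wrist', [])]
    [0.5875 0.1571 0.104 ] [np.float64(3.0), np.float64(3.0)]
bolt [('scene', [([287.0, 177.0], 0.51)]), ('side', [([250.0, 160.0], 0.43)]), ('wrist', [])]
    [0.5974 0.1748 0.1435] [np.float64(6.1), np.float64(6.1)]
bolt_mark [('scene', [([286.0, 167.0], 0.57)]), ('side', [([254.0, 156.0], 0.53)]), ('wrist', [])]
    [0.6036 0.1543 0.1771] [np.float64(1.9), np.float64(1.9)]
stop_key_top [('scene', [([230.0, 186.0], 0.54)]), ('side', [([193.0, 204.0], 0.56)]), ('wrist', [])]
    [0.4314 0.0929 0.0777] [np.float64(9.0), np.float64(9.0)]
lock_key_top [('scene', [([222.0, 190.0], 0.5)]), ('side', [([207.0, 217.0], 0.58), ([189.0, 199.0], 0.44), ([236.0, 196.0], 0.25)]), ('wrist', [])]
    [0.4574 0.0305 0.0923] [np.float64(1.5), np.float64(1.5)]
start_key_top [('scene', [([243.0, 177
[... 735 characters left out ...]
float64(8.8)]
slide_box [('scene', [([284.0, 174.0], 0.25)]), ('side', [([177.0, 181.0], 0.66)]), ('wrist', [])]
{'clock': 1.8, 'tcp_pos': array([0.1518591 , 0.63201728, 0.21000257]), 'tcp_rot': array([3.14155309e+00, 5.97488649e-05, 2.90587153e+00]), 'force': array([ 0.55708779, -0.76011506,  0.05401706]), 'grip_width': 0.08567484565465966}
scene 365.27004095228654 [[0.714, 0.371, -0.593, 1.195], [0.7, -0.37, 0.611, -0.587], [0.007, -0.852, -0.524, 0.673]]
side 442.4414050583562 [[0.976, -0.118, 0.184, 0.379], [-0.218, -0.554, 0.803, -0.834], [0.007, -0.824, -0.567, 0.759]]
wrist 297.3186396354542 [[0.234, 0.935, 0.267, 0.083], [0.972, -0.225, -0.065, 0.648], [-0.001, 0.275, -0.961, 0.373]]
```

View pics/s.png

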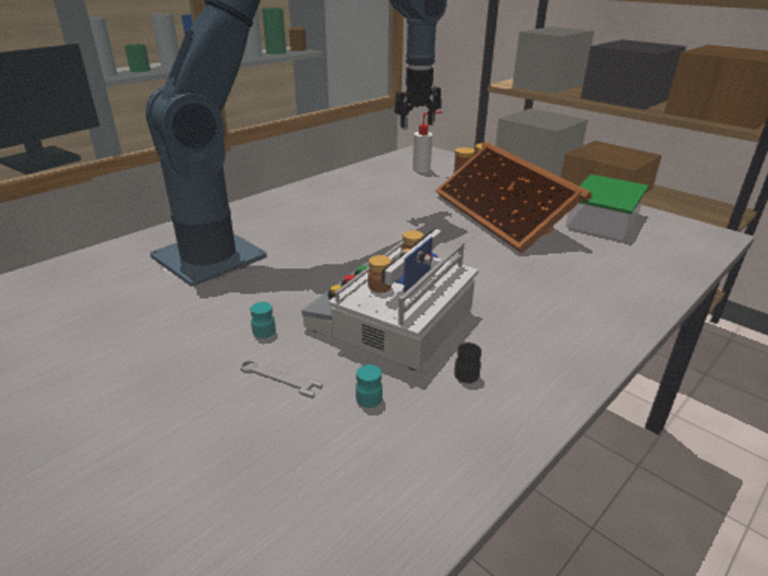

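View pics/d.png

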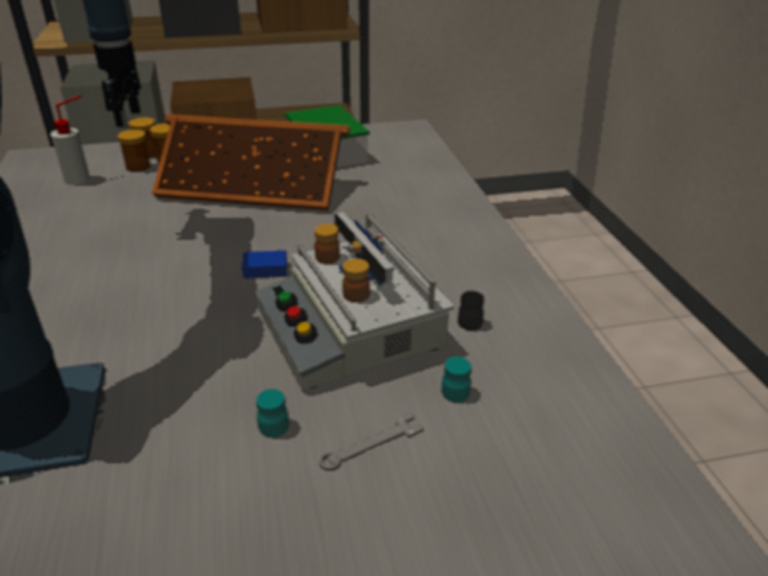

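The scene shows the shaker at (390,300). Its keys are green (285,298), red (295,314) and yellow (304,331) in the side view. Two amber jars with brass lids stand on the platform at (327,243) and (356,280) in the side view; these are the real jars. The look-alikes are turquoise at (271,412) and (457,378), black at (470,310), and the amber group at (140,145), which is also off the platform. The bolt sits behind the blue bracket at scene (425,258). I'll fly above the shaker with the wrist camera on the rear side.

>>> drive_tool --pt "0 0 -50 0 0 0.15 1" --pt "-40 -40 -90 0 0 0.3 1" --pt "-404 -450 -90 0 0 2.55 1" --pt "-404 -450 -90 0 0 2.55 1" --pt "-404 -450 -90 0 0 2.55 1"

```text
clock: 2.3
tcp_pos: [0.2448, 0.4633, 0.2922]
tcp_rot: [3.141, -0.001, 2.15]
force: [1.0, 0.1, 1.0]
grip_width: 0.0127
gripper_force: 0.0
```

```bash
cat >> h.py <<'E'
from scipy.spatial.transform import Rotation as Ro
def go(pos,rpy):
    "tool-frame shift mm + rotvec from the measured pose to a world target"
    s=r.sense();R0=Ro.from_euler("xyz",s["tcp_rot"]);R1=Ro.from_euler("xyz",rpy)
    print("t",round(s["clock"],2),"->",(1e3*R0.inv().apply(np.array(pos)-s["tcp_pos"])).round(1),(R0.inv()*R1).as_rotvec().round(3),"at",np.round(s["tcp_pos"],4),np.round(s["tcp_rot"],3),"F",np.round(s["force"],1),"w",round(s["grip_width"],4),round(s["gripper_force"],1))
E
python3 -c "
from h import *
go([.44,.1,.30],[np.pi,0,.35])"
```

```text
t 2.3 -> [-410.9  -35.4   -8.1] [-0.0e+00 -1.0e-03  1.8e+00] at [0.2448 0.4633 0.2922] [ 3.141e+00 -1.000e-03  2.150e+00] F [1.  0.1 1. ] w 0.0127 0.0
```

>>> drive_tool --pt "-411 -35 -8 0 0 1.8 1" --pt "-411 -35 -8 0 0 1.8 1" --pt "-411 -35 -8 0 0 1.8 1" --pt "-411 -35 -8 0 0 1.8 1" --pt "-411 -35 -8 0 0 1.8 1"

```text
clock: 2.8
tcp_pos: [0.3645, 0.2439, 0.297]
tcp_rot: [3.141, -0.001, 1.4]
force: [0.4, 0.5, 0.6]
grip_width: -0.0001
gripper_force: 0.0
```

```bash
python3 -c "
from h import *
go([.44,.1,.30],[np.pi,0,.35])"
```

```text
t 2.8 -> [-128.9   98.9   -3.1] [-0.00e+00 -1.00e-03  1.05e+00] at [0.3645 0.2439 0.297 ] [ 3.141e+00 -1.000e-03  1.400e+00] F [0.4 0.5 0.6] w -0.0001 0.0
```

>>> drive_tool --pt "-129 99 -3 0 0 1.05 1" --pt "-129 99 -3 0 0 1.05 1" --pt "-129 99 -3 0 0 1.05 1" --pt "-129 99 -3 0 0 1.05 1" --pt "-129 99 -3 0 0 1.05 1"

```text
clock: 3.3
tcp_pos: [0.4415, 0.0992, 0.3001]
tcp_rot: [3.141, -0.001, 0.644]
force: [-0.3, -0.2, -0.1]
grip_width: 0.0003
gripper_force: 0.0
```

>>> drive_tool --pt "0 0 0 0 0 0.3 1" --pt "0 0 0 0 0 0.3 1" --pt "0 0 0 0 0 0.3 1"

```text
clock: 3.6
tcp_pos: [0.4403, 0.1021, 0.2998]
tcp_rot: [-3.141, -0.0, 0.354]
force: [0.2, -0.4, -0.4]
grip_width: -0.0
gripper_force: 0.0
```

```bash
cat > m.py <<'E'
from h import *
import sys
ps={n:cam(n) for n in ["wrist","side","scene"]}
save(ps["wrist"],sys.argv[1],None,1.5)
for q in ["shaker","bracket","bolt","bolt_mark","stop_key_top","lock_key_top","start_key_top","jar_left","jar_right"]:
    o=[];rs=[]
    for n in ps:
        l=vision.place_of(ps[n],q)
        o.append((n,[(np.round(k["pixel"],1).tolist(),round(k["conf"],2)) for k in l[:2]]))
        if l and l[0]["conf"]>.4: rs.append(ray(ps[n],l[0]["pixel"]))
    print(q,o)
    if len(rs)>1: x,e=tri(rs);print("   ",x.round(4),[float(v) for v in e])
go([.44,.1,.30],[np.pi,0,.35])
E
python3 m.py w1.png
```

```text
shaker [('wrist', [([268.2, 99.3], 0.93), ([222.0, 162.8], 0.73)]), ('side', [([228.3, 217.4], 0.62), ([235.1, 195.0], 0.37)]), ('scene', [([254.0, 212.7], 0.93)])]
    [0.5232 0.1127 0.0073] [1.4, 6.4, 7.1]
bracket [('wrist', [([257.5, 44.9], 0.94)]), ('side', [([245.8, 183.2], 0.86)]), ('scene', [([278.5, 185.3], 0.92)])]
    [0.5788 0.1523 0.1018] [1.2, 6.8, 7.0]
bolt [('wrist', [([257.2, 16.0], 0.63)]), ('side', [([249.9, 162.6], 0.61)]), ('scene', [([285.2, 176.7], 0.52)])]
    [0.5978 0.1619 0.1472] [2.0, 4.9, 3.8]
bolt_mark [('wrist', [([262.1, 9.4], 0.58), ([189.0, 85.4], 0.42)]), ('side', [([249.8, 158.0], 0.49), ([245.9, 182.0], 0.24)]), ('scene', [([284.1, 168.8], 0.45)])]
    [0.5966 0.1562 0.1709] [3.9, 4.1, 0.5]
stop_key_top [('wrist', []), ('side', [([190.3, 205.3], 0.48)]), ('scene', [([234.2, 186.2], 0.58)])]
    [0.4251 0.1162 0.0625] [5.3, 5.3]
lock_key_top [('wrist', []), ('side', [([203.6, 216.6], 0.64)]), ('scene', [([219.5, 193.1], 0.47)])]
    [0.4509 0.0311 0.0846] [5.8, 5.8]
start_key_top [('wrist', [([217.6, 162.7], 0.48)]), ('side', [([187.4, 197.3], 0.43)]), ('scene', [([253.0, 187.2], 0.69), ([241.3, 179.2], 0.42)])]
    [0.4271 0.1685 0.0464] [22.7, 12.0, 25.6]
jar_left [('wrist', [([191.1, 80.7], 0.62)]), ('side', [([216.0, 169.7], 0.57)]), ('scene', [([275.0, 168.4], 0.7)])]
    [0.5098 0.2119 0.1146] [2.1, 4.0, 5.6]
jar_right [('wrist', [([347.5, 227.4], 0.98), ([305.9, 94.2], 0.79)]), ('side', [([234.7, 194.7], 0.81), ([303.1, 261.2], 0.73)]), ('scene', [([254.3, 190.4], 0.78), ([307.1, 249.3], 0.78)])]
    [0.5081 0.0261 0.1584] [92.0, 20.0, 76.9]
t 5.1 -> [-1.1  1.9 -0.3] [-0.    -0.     0.006] at [0.4403 0.1022 0.2997] [-3.142 -0.     0.356] F [ 0.2  0.2 -0.1] w -0.0001 0.0
```

View pics/w1.png

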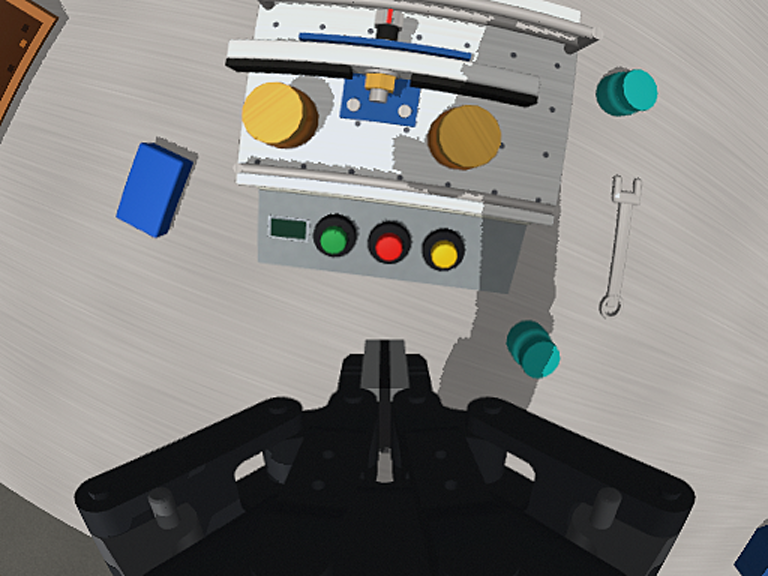

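The wrist view shows the green key at (334,240), red at (389,248) and yellow at (444,256). Behind the blue bracket, the bolt with its red stripe is at (388,18). The platform jars are amber and the look-alikes are turquoise. The picture fixes the key order, so I'll fit the key row by colour centroids, using the 50 mm spacing.

```bash
cat > k.py <<'E'
from h import *
from scipy.optimize import least_squares
def blobs(p,box=None):
    h=cv2.cvtColor(p["color"],cv2.COLOR_RGB2HSV).astype(int);H,S,V=h[...,0],h[...,1],h[...,2]
    out={}
    for n,m in dict(start=(H>45)&(H<75),stop=(H<6)|(H>174),lock=(H>22)&(H<30)).items():
        m=(m&(S>170)&(V>70)).astype(np.uint8)
        if box: b=np.zeros_like(m);b[box[1]:box[3],box[0]:box[2]]=1;m&=b
        k,l,st,c=cv2.connectedComponentsWithStats(m)
        out[n]=[(int(st[i,4]),c[i].round(1).tolist()) for i in sorted(range(1,k),key=lambda i:-st[i,4])[:2]]
    return out
if __name__=="__main__":
    w=cam("wrist");s=cam("side")
    bw=blobs(w,(190,130,330,190));bs=blobs(s,(170,180,225,235));print(bw,bs)
    def res(v,full=True):
        o=[]
        for n,k in dict(start=.05,stop=0,lock=-.05).items():
            X=v[:3]+k*np.array([-np.sin(v[3]),np.cos(v[3]),0])
            o+=list(proj(w,X)-bw[n][0][1])
            if full and bs[n]: o+=list(.3*(proj(s,X)-bs[n][0][1]))
        return o
    for f in (True,False):
        q=least_squares(lambda v:res(v,f),[.43,.1,.075,.25]);print(q.x.round(4),np.round(q.fun,1))
E
python3 k.py
```

```text
{'start': [(202, [221.7, 160.6])], 'stop': [(267, [258.8, 164.4])], 'lock': [(249, [295.7, 169.0])]} {'start': [(29, [188.9, 197.0])], 'stop': [(57, [195.2, 207.4])], 'lock': [(36, [201.9, 218.2])]}
[0.4348 0.097  0.0744 0.2408] [-0.1 -0.1 -0.1  0.1  0.   0.2 -0.1  0.   0.1 -0.1 -0.  -0. ]
[0.4346 0.0969 0.0736 0.2411] [-0.  -0.1  0.   0.2 -0.  -0.1]
```

```bash
cat >> h.py <<'E'
def key(k,h):
    y=.2408;R=Ro.from_euler("xyz",[np.pi,-.2,y])
    P=np.array([.4348,.097,.0744])+k*.05*np.array([-np.sin(y),np.cos(y),0])-h*R.apply([0,0,1])
    go(P,[np.pi,-.2,y])
E
python3 -c "
from h import *
key(0,.02)"
```

```text
t 5.2 -> [-10.9   2.4 205.7] [-0.011  0.2    0.115] at [0.4403 0.1022 0.2997] [ 3.142 -0.     0.356] F [ 0.2 -0.7  0.5] w -0.0001 0.0
```

>>> drive_tool --pt "-11 2 206 -0.011 0.2 0.115 1" --pt "-11 2 206 -0.011 0.2 0.115 1" --pt "-11 2 206 -0.011 0.2 0.115 1" --pt "-11 2 206 -0.011 0.2 0.115 1" --pt "-11 2 206 -0.011 0.2 0.115 1"

```text
clock: 5.7
tcp_pos: [0.4276, 0.0951, 0.09]
tcp_rot: [3.14, -0.194, 0.241]
force: [-0.2, 0.5, -0.0]
grip_width: -0.0001
gripper_force: 0.0
```

```bash
python3 -c "
from h import *
key(0,0)
p=cam('wrist');save(p,'w2.png',(150,150,360,300),3)"
```

```text
t 5.7 -> [ 4.3 -0.1 16.7] [ 0.002  0.006 -0.   ] at [0.4276 0.0951 0.09  ] [ 3.14  -0.194  0.241] F [-0.2  0.5 -0. ] w -0.0001 0.0
```

View pics/w2.png

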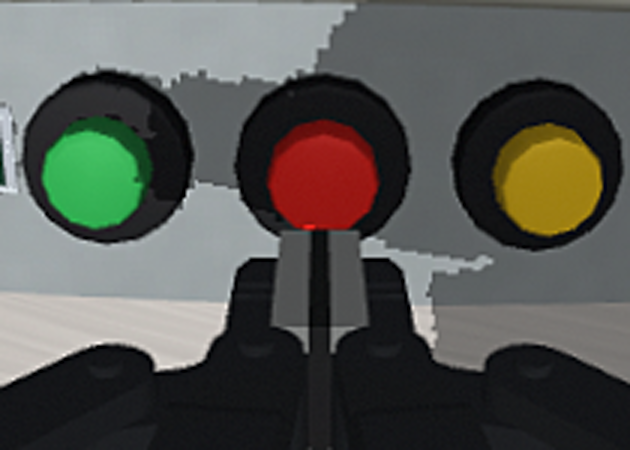

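The fingertips are in line with the red key, centre (323,177) in the crop. Pressing it.

>>> drive_tool --pt "0 0 8 0 0 0 1" --pt "0 0 16 0 0 0 1" --pt "0 0 22 0 0 0 1" --pt "0 0 25 0 0 0 1" --pt "0 0 25 0 0 0 1"

```text
clock: 6.25
tcp_pos: [0.4362, 0.0979, 0.0696]
tcp_rot: [-3.141, -0.201, 0.24]
force: [-0.3, 0.7, 1.2]
grip_width: -0.0
gripper_force: 0.0
```

```bash
python3 -c "
from h import *
key(0,0)"
```

```text
t 6.25 -> [-0.6  0.6 -5. ] [-0.001 -0.001 -0.   ] at [0.4362 0.0979 0.0696] [-3.141 -0.201  0.24 ] F [-0.3  0.7  1.2] w -0.0 0.0
```

>>> drive_tool --pt "0 0 2 0 0 0 1" --pt "0 0 3 0 0 0 1" --pt "0 0 3 0 0 0 1"

```text
clock: 6.55
tcp_pos: [0.4362, 0.0978, 0.0663]
tcp_rot: [-3.141, -0.2, 0.24]
force: [-0.3, -0.2, 0.5]
grip_width: -0.0001
gripper_force: 0.0
```

>>> drive_tool --pt "0 0 1 0 0 0 1" --pt "0 0 2 0 0 0 1" --pt "0 0 2 0 0 0 1"

```text
clock: 6.85
tcp_pos: [0.4365, 0.0979, 0.0642]
tcp_rot: [-3.141, -0.2, 0.24]
force: [-0.3, -0.6, 0.3]
grip_width: 0.0001
gripper_force: 0.0
```

```bash
python3 -c "
from h import *
p=cam('wrist');save(p,'w3.png',(170,150,350,280),3)"
```

```text
(no output)
```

View pics/w3.png

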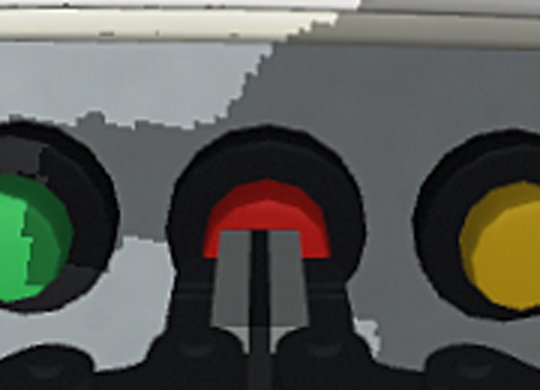

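>>> drive_tool --pt "0 0 1 0 0 0 1" --pt "0 0 2 0 0 0 1" --pt "0 0 2 0 0 0 1"

```text
clock: 7.2
tcp_pos: [0.4369, 0.098, 0.0622]
tcp_rot: [-3.141, -0.2, 0.24]
force: [-0.2, 0.1, 0.2]
grip_width: 0.0002
gripper_force: 0.0
```

>>> drive_tool --pt "0 0 1 0 0 0 1" --pt "0 0 2 0 0 0 1" --pt "0 0 2 0 0 0 1"

```text
clock: 7.5
tcp_pos: [0.4372, 0.0981, 0.0602]
tcp_rot: [-3.141, -0.2, 0.24]
force: [-0.1, 0.1, -0.4]
grip_width: 0.0001
gripper_force: 0.0
```

```bash
python3 - <<'E'
from h import *
from k import blobs
p=cam("wrist");s=cam("side");c=cam("scene")
T=r.sense();t=T["tcp_pos"];R=Ro.from_euler("xyz",T["tcp_rot"])
for n,q in dict(w=p,s=s,c=c).items():
    print(n,"tcp",proj(q,t).round(1),"rear edge",proj(q,t+R.apply([.011,0,0])).round(1),"stop",proj(q,np.array([.4348,.097,.0744])).round(1), "lock", proj(q,np.array([.4348,.097,.0744])-.05*np.array([-np.sin(.2408),np.cos(.2408),0])).round(1))
print(blobs(p),blobs(s,(170,180,225,235)))
im=np.hstack([cv2.resize(s["color"][170:250,150:250],(400,320),interpolation=2),cv2.resize(p["color"][160:280,180:330],(400,320),interpolation=2)])
cv2.imwrite("pics/x.png",im[...,::-1])
E
```

```text
w tcp [257.1 225.5] rear edge [257.1 208.2] stop [257.9 235.3] lock [345.7 233.9]
s tcp [196.2 211.4] rear edge [200.1 209.6] stop [195.  207.4] lock [201.9 218.1]
c tcp [233.3 188.6] rear edge [236.  188.9] stop [232.4 184.7] lock [223.6 191.6]
{'start': [(1169, [169.9, 232.8])], 'stop': [(528, [259.8, 222.7])], 'lock': [(1381, [345.2, 234.4])]} {'start': [], 'stop': [(21, [196.3, 208.4])], 'lock': [(1, [201.0, 220.0])]}
```

View pics/x.png

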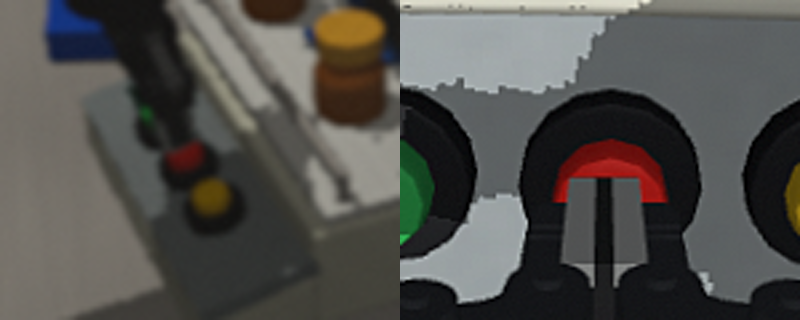

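>>> drive_tool --pt "0 0 1 0 0 0 1" --pt "0 0 2 0 0 0 1" --pt "0 0 3 0 0 0 1" --pt "0 0 3 0 0 0 1"

```text
clock: 8.05
tcp_pos: [0.4379, 0.0982, 0.0573]
tcp_rot: [-3.141, -0.2, 0.24]
force: [0.3, -0.1, 2.1]
grip_width: 0.0001
gripper_force: 0.7
```

>>> drive_tool --pt "0 0 1 0 0 0 1" --pt "0 0 2 0 0 0 1" --pt "0 0 3 0 0 0 1" --pt "0 0 3 0 0 0 1"

```text
clock: 8.45
tcp_pos: [0.4385, 0.0984, 0.0544]
tcp_rot: [-3.141, -0.2, 0.24]
force: [-1.0, 0.0, 3.0]
grip_width: 0.0004
gripper_force: 1.6
```

>>> drive_tool --pt "0 0 2 0 0 0 1" --pt "0 0 3 0 0 0 1" --pt "0 0 3 0 0 0 1"

```text
clock: 8.75
tcp_pos: [0.4391, 0.0985, 0.0517]
tcp_rot: [-3.141, -0.2, 0.24]
force: [-3.1, -0.4, 9.1]
grip_width: 0.0002
gripper_force: 5.0
```

>>> drive_tool --pt "0 0 1 0 0 0 1" --pt "0 0 2 0 0 0 1" --pt "0 0 2 0 0 0 1"

```text
clock: 9.05
tcp_pos: [0.4392, 0.0986, 0.051]
tcp_rot: [-3.139, -0.201, 0.239]
force: [-15.5, -3.6, 45.6]
grip_width: -0.0001
gripper_force: 23.6
```

Red bottomed out (9 N, then 45 N); tool contact was at about z 0.058. Lifting, then yellow at tool +y 50 mm.

>>> drive_tool --pt "0 0 -15 0 0 0 1" --pt "0 0 -30 0 0 0 1" --pt "0 25 -30 0 0 0 1" --pt "0 50 -30 0 0 0 1" --pt "0 50 -30 0 0 0 1"

```text
clock: 9.55
tcp_pos: [0.4464, 0.0457, 0.0792]
tcp_rot: [3.141, -0.201, 0.236]
force: [-0.2, -0.7, 0.3]
grip_width: -0.0002
gripper_force: 0.0
```

>>> drive_tool --pt "0 0 12 0 0 0 1" --pt "0 0 22 0 0 0 1" --pt "0 0 26 0 0 0 1" --pt "0 0 29 0 0 0 1" --pt "0 0 29 0 0 0 1"

```text
clock: 10.05
tcp_pos: [0.4509, 0.0502, 0.0515]
tcp_rot: [-3.139, -0.201, 0.239]
force: [-8.3, -0.8, 27.2]
grip_width: 0.0001
gripper_force: 14.1
```

>>> drive_tool --pt "0 0 -25 0 0 0 1" --pt "0 0 -75 0 0 0 1" --pt "0 0 -125 0 -0.1 0 1" --pt "0 0 -175 0 -0.2 0 1" --pt "0 0 -200 0 -0.2 0 1"

```text
clock: 10.55
tcp_pos: [0.4134, 0.0409, 0.2488]
tcp_rot: [3.139, 0.002, 0.241]
force: [1.0, 1.8, 0.1]
grip_width: 0.0
gripper_force: 0.0
```

```bash
python3 -c "
from h import *
go([.597,.153,.26],[np.pi,0,.24])"
```

```text
t 10.55 -> [205.  -64.9 -11.7] [0.002 0.002 0.001] at [0.4134 0.0409 0.2488] [3.139e+00 2.000e-03 2.410e-01] F [1.  1.8 0.1] w 0.0 0.0
```

>>> drive_tool --pt "205 -65 -12 0 0 0 0.2" --pt "205 -65 -12 0 0 0 0.2" --pt "205 -65 -12 0 0 0 0.2" --pt "205 -65 -12 0 0 0 0.2" --pt "205 -65 -12 0 0 0 0.2"

```text
clock: 11.05
tcp_pos: [0.5987, 0.1566, 0.2578]
tcp_rot: [-3.141, -0.001, 0.245]
force: [-0.9, -0.6, -0.5]
grip_width: 0.0341
gripper_force: 0.0
```

```bash
python3 - <<'E'
from h import *
ps={n:cam(n) for n in ["wrist","side","scene"]}
import pickle;pickle.dump(ps["wrist"],open("b1.pkl","wb"))
save(ps["wrist"],"b1.png",None,1.5)
for q in ["bracket","bolt","bolt_mark"]:
    rs=[]
    for n in ps:
        l=vision.place_of(ps[n],q)
        print(q,n,[(np.round(k["pixel"],1).tolist(),round(k["conf"],2)) for k in l[:2]])
        if l: rs.append(ray(ps[n],l[0]["pixel"]))
        if l and n=="wrist":
            c,d=rs[-1]; z={"bracket":.105,"bolt":.160,"bolt_mark":.171}[q]; print("  onplane",(c+d*(z-c[2])/d[2]).round(4))
    if len(rs)>1: print(tri(rs)[0].round(4),tri(rs)[1])
go([.597,.153,.26],[np.pi,0,.24])
E
```

```text
bracket wrist [([258.4, 191.5], 0.65)]
  onplane [0.5766 0.1492 0.105 ]
bracket side [([246.1, 181.2], 0.79), ([206.5, 215.3], 0.27)]
bracket scene [([278.3, 182.0], 0.88)]
[0.5792 0.1497 0.1126] [np.float64(0.5), np.float64(8.9), np.float64(8.8)]
bolt wrist [([253.7, 183.3], 0.58)]
  onplane [0.5985 0.1595 0.16  ]
bolt side [([251.5, 154.8], 0.58), ([252.4, 160.1], 0.48)]
bolt scene [([273.1, 170.2], 0.65), ([286.6, 177.8], 0.5)]
[0.5912 0.1475 0.1733] [np.float64(16.3), np.float64(10.3), np.float64(22.6)]
bolt_mark wrist [([256.9, 188.2], 0.72)]
  onplane [0.5977 0.1563 0.171 ]
bolt_mark side [([250.9, 155.8], 0.56)]
bolt_mark scene [([283.8, 168.0], 0.47)]
[0.5969 0.1564 0.1743] [np.float64(1.7), np.float64(1.5), np.float64(1.1)]
t 11.65 -> [ 1.3 -0.5 -1.1] [-0.001 -0.     0.   ] at [0.5959 0.1522 0.2589] [-3.141 -0.     0.24 ] F [ 0.2 -0.2 -0.4] w 0.0338 0.0
```

View pics/b1.png

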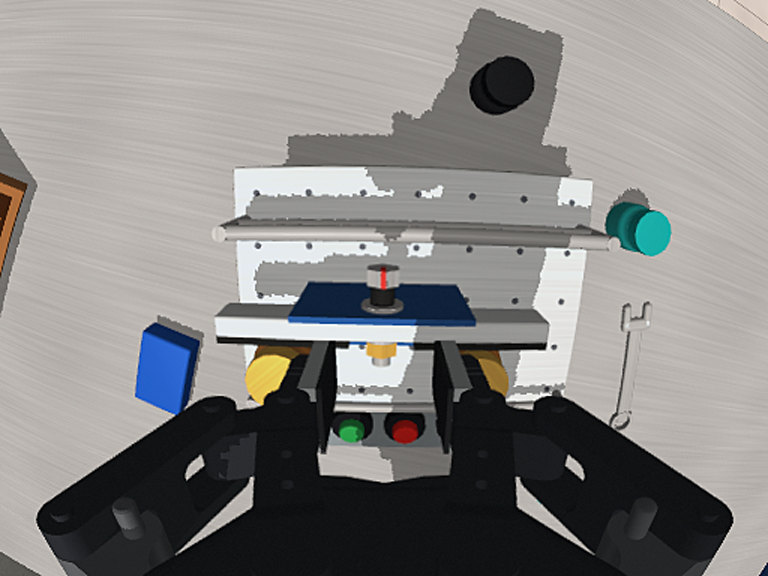

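The wrist view shows the bolt head at (383,278) with its red stripe at (384,277). The bracket edge is at row ~290–320 and the guard rail at row 235. The two fingers are at (325,343) and (437,343), and they look shorter than the nominal TCP, which fits the late key contact. I'll go closer for the roll and centre.

>>> drive_tool --pt "1 -2 20 0 0 0 0.2" --pt "1 -2 40 0 0 0 0.2" --pt "1 -2 55 0 0 0 0.2" --pt "1 -2 55 0 0 0 0.2" --pt "1 -2 55 0 0 0 0.2"

```text
clock: 12.15
tcp_pos: [0.5968, 0.1544, 0.2039]
tcp_rot: [-3.141, -0.0, 0.24]
force: [-0.4, -0.2, 0.6]
grip_width: 0.0342
gripper_force: 0.0
```

```bash
python3 - <<'E'
from h import *
import pickle
p=cam("wrist");pickle.dump(p,open("b2.pkl","wb"))
for q,z in [("bracket",.105),("bolt",.16),("bolt_mark",.171)]:
    for k in vision.place_of(p,q)[:2]:
        c,d=ray(p,k["pixel"]);print(q,k["pixel"],round(k["conf"],2),(c+d*(z-c[2])/d[2]).round(4))
for k in vision.outline_of(p,"bolt")[:1]: print(k["bbox"])
save(p,"b2.png",(216,150,296,210),10)
go([.597,.155,.21],[np.pi,0,.24])
E
```

```text
bracket [254.1, 201.0] 0.73 [0.5799 0.1528 0.105 ]
bolt [253.3, 197.5] 0.57 [0.5999 0.1579 0.16  ]
bolt [271.1, 312.3] 0.3 [0.5001 0.1177 0.16  ]
bolt_mark [253.3, 204.2] 0.94 [0.5985 0.1574 0.171 ]
[239.9, 190.4, 266.6, 209.1]
t 12.4 -> [-0.1 -0.4 -5.5] [-0.001 -0.002  0.001] at [0.5972 0.1546 0.2045] [-3.141e+00 -2.000e-03  2.410e-01] F [-0.3 -0.6 -0.4] w 0.0341 0.0
```

View pics/b2.png

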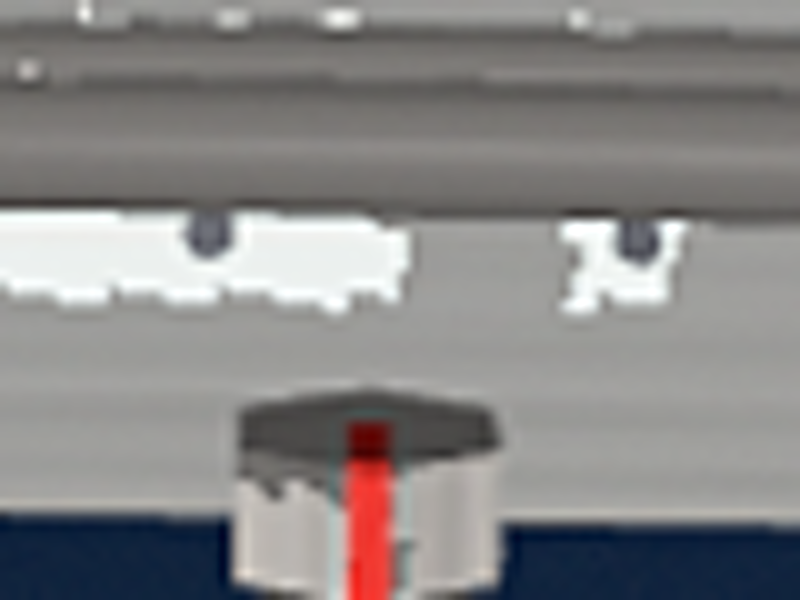

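The hex looks upright: the stripe is at column 370, and the head spans 235–502 with its centre at 368. That puts the roll at about 0.02 rad, so no tilt is needed. The bolt is about 2.2 mm to tool −y and about 2.5 mm to +x. I'll shift, then descend.

>>> drive_tool --pt "2.5 -2.2 0 0 0 0 0.05" --pt "2.5 -2.2 0 0 0 0 0.05" --pt "2.5 -2.2 10 0 0 0 0.05" --pt "2.5 -2.2 20 0 0 0 0.05" --pt "2.5 -2.2 20 0 0 0 0.05"

```text
clock: 12.9
tcp_pos: [0.5971, 0.1572, 0.1814]
tcp_rot: [-3.141, 0.003, 0.241]
force: [-0.1, -0.2, -0.7]
grip_width: 0.0405
gripper_force: 0.0
```

>>> drive_tool --pt "0 0 5 0 0 0 0.05" --pt "0 0 10 0 0 0 0.05" --pt "0 0 15 0 0 0 0.05" --pt "0 0 20 0 0 0 0.05" --pt "0 0 20 0 0 0 0.05"

```text
clock: 13.4
tcp_pos: [0.598, 0.1573, 0.1628]
tcp_rot: [-3.141, 0.001, 0.24]
force: [-0.1, -0.2, 0.4]
grip_width: 0.0405
gripper_force: 0.0
```

```bash
python3 - <<'E'
from h import *
p=cam("wrist");print(p["cx"],p["cy"])
for q,z in [("bolt",.16),("bolt_mark",.171)]:
    for k in vision.place_of(p,q)[:1]:
        c,d=ray(p,k["pixel"]);X=c+d*(z-c[2])/d[2];print(q,k["pixel"],round(k["conf"],2),X.round(4))
        go([X[0],X[1],.131],[np.pi,0,.2408])
save(p,"b3.png",(176,170,336,290),5)
E
```

```text
256.0455206455852 189.72531522834973
bolt [254.2, 221.6] 0.95 [0.5991 0.1593 0.16  ]
t 13.5 -> [ 1.  -1.8 32.6] [-0. -0. -0.] at [0.5985 0.1573 0.1636] [-3.141 -0.     0.24 ] F [ 0.9 -0.1 -0.2] w 0.0404 0.0
bolt_mark [257.5, 230.6] 0.86 [0.5985 0.1571 0.171 ]
t 13.55 -> [-0.3  0.2 32.8] [-0.001 -0.001 -0.   ] at [0.5987 0.1573 0.1638] [-3.141e+00 -1.000e-03  2.410e-01] F [-0.7  0.2 -0.2] w 0.0406 0.0
```

View pics/b3.png

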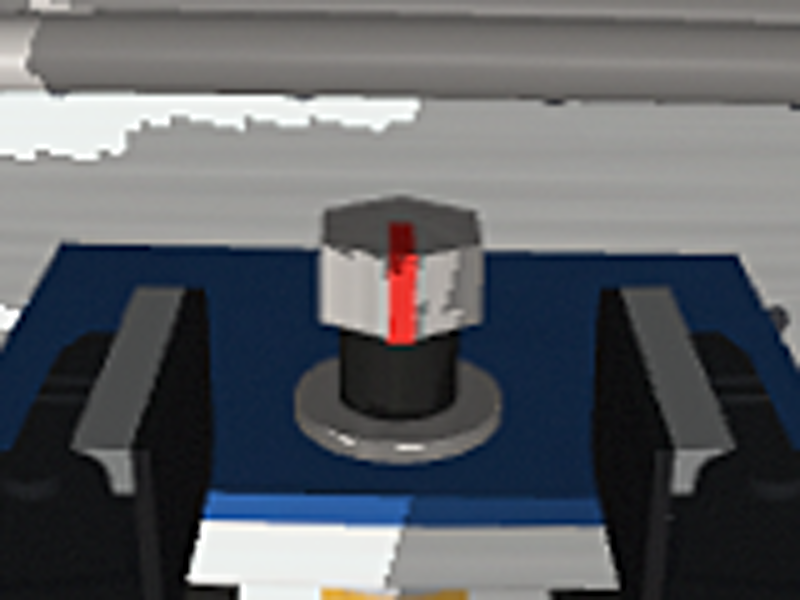

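The head spans 319–484 (centre 401) with the stripe at 403. The fingers' inner faces are at 210 and 597 (mid 403), so the gripper is centred and the bolt upright. Descending.

>>> drive_tool --pt "0 0 5 0 0 0 0.05" --pt "0 0 10 0 0 0 0.05" --pt "0 0 15 0 0 0 0.05" --pt "0 0 19 0 0 0 0.05" --pt "0 0 19 0 0 0 0.05"

```text
clock: 14.05
tcp_pos: [0.598, 0.1573, 0.1438]
tcp_rot: [-3.141, 0.001, 0.241]
force: [-0.0, -0.9, 0.7]
grip_width: 0.0405
gripper_force: 0.0
```

>>> drive_tool --pt "0 0 4 0 0 0 0.05" --pt "0 0 8 0 0 0 0.05" --pt "0 0 11 0 0 0 0.05" --pt "0 0 13 0 0 0 0.05" --pt "0 0 13 0 0 0 0.05"

```text
clock: 14.55
tcp_pos: [0.5983, 0.1573, 0.1313]
tcp_rot: [-3.141, 0.0, 0.24]
force: [-0.6, 0.5, -0.2]
grip_width: 0.0405
gripper_force: 0.0
```

```bash
python3 - <<'E'
from h import *
p=cam("wrist")
save(p,"b4.png",(176,190,336,310),5)
go([.599,.158,.131],[np.pi,0,.2408])
E
```

```text
t 14.6 -> [ 0.6 -0.5  0.5] [-0.001 -0.    -0.   ] at [0.5985 0.1573 0.1315] [-3.141 -0.     0.241] F [-1.1 -0.1 -0.6] w 0.0407 0.0
```

View pics/b4.png

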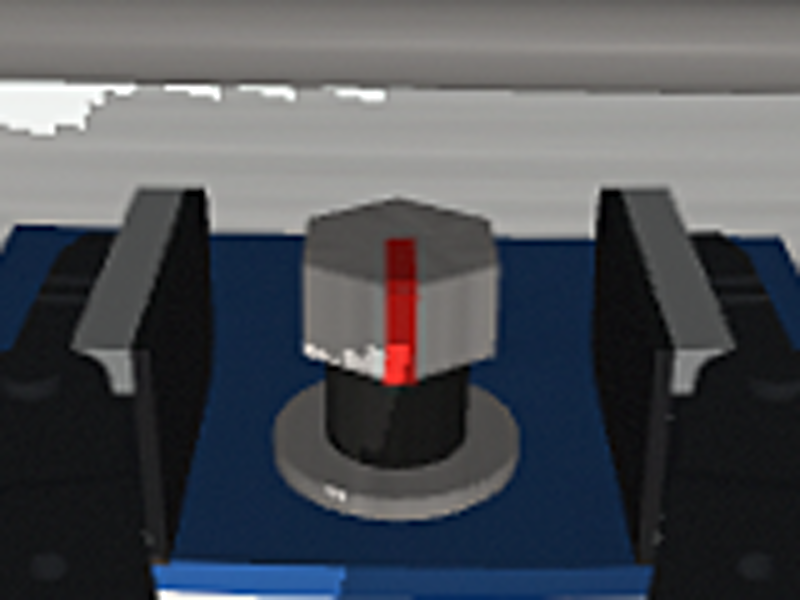

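Before closing: head 303–498 (centre 400.5), stripe 401, fingers mid 403. That is about 0.3 mm off, and the tips are near the bottom of the flats. I'll go 2 mm deeper, centre, and close gradually.

>>> drive_tool --pt "0 -0.3 2 0 0 0 0.2" --pt "0 -0.3 2 0 0 0 0.35" --pt "0 -0.3 2 0 0 0 0.45" --pt "0 -0.3 2 0 0 0 0.5" --pt "0 -0.3 2 0 0 0 0.5"

```text
clock: 15.1
tcp_pos: [0.5985, 0.1577, 0.1297]
tcp_rot: [-3.141, -0.0, 0.241]
force: [0.1, -0.8, -0.6]
grip_width: 0.0213
gripper_force: 0.0
```

>>> drive_tool --pt "0 0 0 0 0 0 0.53" --pt "0 0 0 0 0 0 0.56" --pt "0 0 0 0 0 0 0.6" --pt "0 0 0 0 0 0 0.8" --pt "0 0 0 0 0 0 1"

```text
clock: 15.6
tcp_pos: [0.5985, 0.1577, 0.1299]
tcp_rot: [-3.141, -0.0, 0.24]
force: [-1.4, -0.3, 4.7]
grip_width: 0.017
gripper_force: 58.6
```

>>> drive_tool --pt "0 0 0 0 0 0 1" --pt "0 0 0 0 0 0 1" --pt "0 0 0 0 0 0 1" --pt "0 0 0 0 0 0 1" --pt "0 0 0 0 0 0 1"

```text
clock: 16.1
tcp_pos: [0.5985, 0.1577, 0.1299]
tcp_rot: [-3.141, -0.0, 0.241]
force: [-2.0, -0.4, 5.6]
grip_width: 0.0167
gripper_force: 58.7
```

```bash
python3 - <<'E'
from h import *
p=cam("wrist")
save(p,"b5.png",(176,190,336,310),5)
go([.599,.158,.131],[np.pi,0,.2408])
E
```

```text
t 16.15 -> [ 0.5 -0.2 -1.1] [-0.001 -0.    -0.   ] at [0.5985 0.1577 0.1299] [-3.141 -0.     0.241] F [-1.1 -0.1  5.9] w 0.0171 58.7
```

View pics/b5.png

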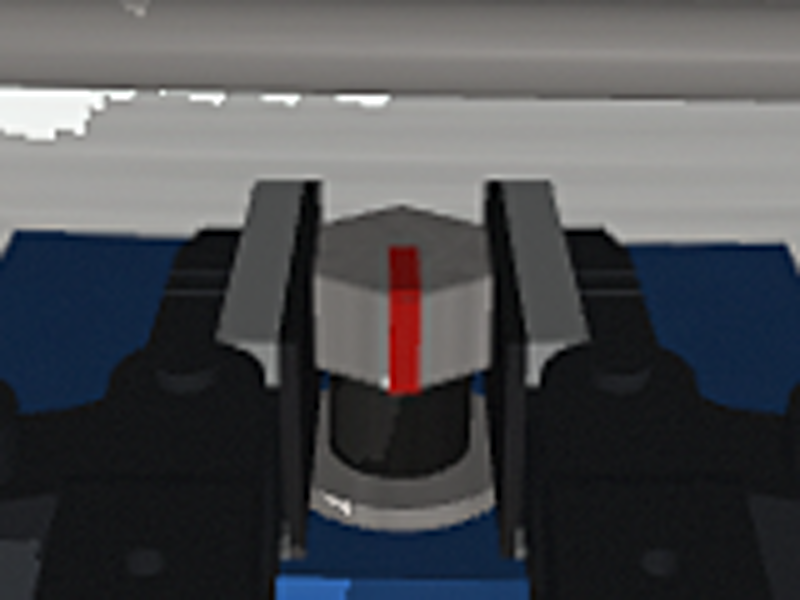

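The pads hold the flats at 58.7 N each. The stripe (404) is central between the pads (320, 487), so the bolt hasn't turned. I'll hold a little longer and hand in.

>>> drive_tool --pt "0 0 0 0 0 0 1" --pt "0 0 0 0 0 0 1" --pt "0 0 0 0 0 0 1" --pt "0 0 0 0 0 0 1" --pt "0 0 0 0 0 0 1"

```text
clock: 16.65
tcp_pos: [0.5985, 0.1577, 0.1299]
tcp_rot: [-3.141, -0.0, 0.241]
force: [-2.1, 0.1, 4.5]
grip_width: 0.0169
gripper_force: 58.7
```

```bash
python3 -c "
from h import *
print(r.finish_job())"
```

```text
the job is handed in; nothing more can be done
None
```

I pressed the red stop key and then the yellow lock key fully, lifting off each, and left the green start key alone; the gripper now holds the bolt head across its upright flats at about 59 N per pad with the stripe not visibly turned, and I handed the job in at 16.7 s of 42 s (no verdict was returned).

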